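Fill the empty cells of a flap-covered bottle crate

ROBOT

A 6-joint arm with a two-finger parallel gripper is mounted at the origin on a cart in front of the work surface, level with it; the furniture and walls round the work are solid. World frame = base frame: x ahead of the robot, y to its left, z up, the work surface at z = 0. Lengths are in m, angles in rad, forces in N, time in s.
With the tool pointing down it reaches from about 0.3 to 0.875 m from the base axis. Payload 6.4 kg.
Tool frame: the origin (TCP) lies midway between the tips of the shut fingers; the grasp point (between the pads) lies 19 mm behind it (ctrl.tcp_to_grasp is the distance from the TCP to the grasp point, in m); z points along the fingers, y is the direction in which the jaws open and shut (so a half turn about z gives the same grasp; the last joint's range is limited). The gripper opens to 85 mm and grips with 20 to 120 N. Pads are 22 mm wide; open, the fingers measure 114 mm over their backs; the gripper's body (76 mm by 85 mm) begins 54 mm behind the grasp point. The pads swing forward as they close: fully open they stand 13 mm farther back than shut.
Start: joints at [-1.469, 0.181, 1.607, -0, 1.354, -0.206], TCP at [0.174, -0.548, 0.231] pointing down, gripper open.
Joint ranges: [-2.99, 2.99], [-0.89, 2.07], [0.3, 2.58], [-1.14, 4.28], [0, 2.63], [-3.12, 3.12]. Speed limits (rad/s): [2.57, 2.57, 3.01, 3.14, 3.14, 3.14].

INTERFACE

Orientations are given as a unit quaternion [w, x, y, z].
In Python, from bench import monitor, imaging, order, spotter, ctrl gives the robot as it stands.
- The arm moves only by the shell command python3 -m pendant 'ROWS'. ROWS is JSON, a list that holds one entry, the list of rows, each a list of 5 numbers: the shift along the world's x, y, z in mm, then the turn about the world's z in degrees, then the finger opening in mm, from 0 to 85.4. A call has 1 to 8 rows; each row shifts and turns the commanded pose from where the row before left it; what a row does not reach is not made up. A row lasts 1/8 s, in which the tool goes at most 62.5 mm and 10.7 degrees, less where a joint would pass 70% of its speed; a pose out of reach is approached as far as the arm can. A call with a gripper value outside its range is refused whole. The fingers move at their own pace and stop on an object; the grip force is fixed at half the most. Time passes only in rows, so rows that do not move let the fingers close. It gives the time, the measured TCP pose, the force and the opening at its end, in the units of the state.
- monitor.get_obs(): the state, without advancing time (a new reading comes with each control period).
- imaging.camera(name): name is "scene" or "top" or "wrist"; returns a dict with "img" (480x640x3 uint8, red, green, blue), "vfov" (degrees; the focal length in pixels is half the picture's height over the tangent of half this angle, whatever the lens; pixels are square), "cx", "cy" (the principal point, pixels), "distortion" ([k1, k2, p1, p2, k3] as OpenCV has them; the pictures are not rectified), "origin" and "orientation" of the camera in the world. Camera axes: x right, y down, z forward; pixel columns grow to the right and rows downward; lengths in m; the calibration is good to about 2 mm. A picture is of the moment at which its call begins. There is no depth.
- order.hand_in(): hands the job in, once; it reports no verdict.
Trained networks look in the newest picture that a camera, given by its name, has taken for a name from the list of things; names that differ only in an ending like _2 or _b are one class to them, and where a whole thing is asked for, a point or a joint stands for the part that bears it (a point fixed in the world has none). Each returns a list of dicts, best first, with "confidence" (0 to 1); they miss things now and then, are a little off and sometimes report something else, mostly with a low value. They report only what shows in the picture. A call takes as long as a camera call. They do not tell look-alikes from the thing itself.
- spotter.recognise(camera, thing): "at" ([x, y, z] in m, in the coordinates of the camera as it stood for that picture, good to about 4 mm: the middle of the surface that is visible of it).
- spotter.tip_of(camera, thing): "at" ([x, y, z] in m, in the coordinates of the camera as it stood for that picture, good to about 4 mm: a listed point, or the origin of a listed thing).
The state is a dict: "time_s": time; "q": joint angles; "dq": joint speeds; "joint_efforts": joint torques, N m; "eef_pos": TCP position; "eef_rot": TCP orientation; "wrist_force": force on the tool from outside, world axes, zero at the start; "torque": the same for the moment, N m; "opening": opening from 0.0 (shut) to 1.0 (fully open).
Only numpy, scipy, OpenCV 4.12 (cv2) and the standard library are available. Lean on these libraries where they do the work, as an engineer would, in place of code of your own. Each camera call takes 0.05 s, during which the arm holds its last target. There are 200 camera calls.

TASK

Open the lid of the blue crate all the way back until it rests on its stop. Some of the six cells under the black flaps already hold a bottle that cannot be seen: feel for the empty ones and stand each varnish bottle from the grey carrier in an empty cell of its own, pushed right down to the floor so that the flaps can close over it. Then lower the lid gently, without letting it fall, until it is shut, and leave the other things on the bench where they are.

Things in the scene. Friction and masses are not known exactly. Their poses are not given: they have to be found in the camera images.
- crate: blue plastic crate, fixed to the bench, 154 (its x) x 116 (its y) x 140 mm high without lid; origin: centre of its underside; +x side: hinge side of the lid, -x: handle side. Floor 5 mm thick. 6 cells, 3 along its x (pitch 50 mm), 2 along its y (pitch 56 mm), 46 mm square at the mouth. Two or three of them, different each time, already hold a bottle like the others
- cell_1 (a point): centre of the mouth of cell 1, level with the crate's top and its shut flaps (140 mm above the bench). Every cell is closed by two light black sprung flaps, hinged at the mouth's two edges that run along the crate's x; they swing only down when something is pushed between them (at most about 8 N for a bottle), fold against the sides, and close again by themselves
- cell_2 (a point): centre of the mouth of cell 2, level with the crate's top and its shut flaps (140 mm above the bench). A full cell: the bottle stands on the floor, its top 27 mm below the mouth, hidden under shut flaps. An empty cell is free down to the floor, 135 mm below the mouth
- cell_3 (a point): centre of the mouth of cell 3, level with the crate's top and its shut flaps (140 mm above the bench). The flaps press lightly on a bottle on its way in and can hold it half way: then it must be pushed on, to the floor
- cell_4 (a point): centre of the mouth of cell 4, level with the crate's top and its shut flaps (140 mm above the bench)
- cell_5 (a point): centre of the mouth of cell 5, level with the crate's top and its shut flaps (140 mm above the bench)
- cell_6 (a point): centre of the mouth of cell 6, level with the crate's top and its shut flaps (140 mm above the bench)
- crate_lid (a joint): angle of the crate's lid: 0 shut, grows as it opens, 2.4 rad on its stop (leaning back past upright, where it stays by its weight); below about 1.5 rad it falls shut if let go. The lid is a 5 mm blue plate, 0.22 kg, 160 mm from hinge to front edge
- lid_bar (a point): middle of the lid's handle, a steel bar 10 mm thick and 90 mm long, parallel to the crate's y, in the plane of the lid, 200 mm from the hinge axis; it stands 40 mm out from the lid's free edge with an open gap between, so fingers fit on both sides and the bar can turn between them. When shut it is 143 mm above the bench
- lid_hinge (a point): middle of the lid's hinge axis, which runs along the crate's y, just outside the crate's +x rim, 83 mm from the crate's centre line, 143 mm above the bench
- carrier: grey plastic carrier block lying loose on the bench, 124 x 124 x 40 mm, 0.7 kg, origin under its centre, with four square pockets 43 mm wide and 34 mm deep, 57 mm apart along its x and y (their floor 6 mm above the bench), in which the loose bottles stand upright; it may get knocked aside with its bottles
- bottle_1: loose varnish bottle with a yellow body and white nozzle, 75 g, standing in a pocket of the carrier: round body 39 mm across up to 70 mm, above it a neck and nozzle, solid to the touch as a 20 mm square post up to 108 mm; origin at the centre of its underside, z up through the nozzle. Two or three of bottles 1 to 4 are present
- bottle_2: loose varnish bottle with a yellow body and white nozzle, 75 g, standing in a pocket of the carrier: round body 39 mm across up to 70 mm, above it a neck and nozzle, solid to the touch as a 20 mm square post up to 108 mm; origin at the centre of its underside, z up through the nozzle. Two or three of bottles 1 to 4 are present
- bottle_3: loose varnish bottle with a yellow body and white nozzle, 75 g, standing in a pocket of the carrier: round body 39 mm across up to 70 mm, above it a neck and nozzle, solid to the touch as a 20 mm square post up to 108 mm; origin at the centre of its underside, z up through the nozzle. Two or three of bottles 1 to 4 are present
- bottle_4: loose varnish bottle with a yellow body and white nozzle, 75 g, standing in a pocket of the carrier: round body 39 mm across up to 70 mm, above it a neck and nozzle, solid to the touch as a 20 mm square post up to 108 mm; origin at the centre of its underside, z up through the nozzle. Two or three of bottles 1 to 4 are present
- tape_blue: bystander: roll of blue tape, 72 x 72 x 19 mm, lying; origin under its middle
There are look-alikes about, which are no part of the job. What is shaped like the bottle_1 but purple is not meant.

How it is judged:
By the outcome, as a careful person would: the job done as asked, in the order asked, and still so for the second after the job is handed in, with the robot touching nothing.
Of packed_1, packed_2, packed_3, packed_4, packed_5, packed_6 only 2 to 3 are there at a start; the rules pass over those that are not, and their reading is None.
Of bottle_1, bottle_2, bottle_3, bottle_4 only 2 to 3 are there at a start; the rules pass over those that are not, and their reading is None.
At some moment in a run one of carrier may be knocked a few centimetres aside while the robot is not near it.
It also fails if it takes over 210 s, if anything falls off the work surface, if the arm or the gripper's body presses on something with over 40 N, if the wrist force passes 120 N, or if a joint passes its speed limit or range.

## Working session

There is one attempt and no reset: what is moved stays moved. The work goes in short steps, Python scripts to look and compute and a shell command to move; the robot and the scene stay as the last step left them, time stands still between calls to the robot, and variables do not carry over. Pictures are saved under pics/ and viewed, about 12 in all and at most 16, crops included, and the job is handed in when it is done.

```bash
ls; mkdir -p pics
cat > h.py <<'E'
import numpy as np, cv2
from bench import monitor, imaging, order, spotter, ctrl
from scipy.spatial.transform import Rotation as R
def snap(n,f=None):
    c=imaging.camera(n)
    if f: cv2.imwrite('pics/'+f,c['img'][:,:,::-1])
    return c
def rot(q): return R.from_quat([q[1],q[2],q[3],q[0]]).as_matrix()
def w(c,p): return np.array(c['origin'])+rot(c['orientation'])@np.array(p)
def find(c,n,t,kind='tip_of'):
    return [(np.round(w(c,d['at'])*1000).astype(int).tolist(),round(d['confidence'],2)) for d in getattr(spotter,kind)(n,t)]
def K(c):
    f=240/np.tan(np.radians(c['vfov'])/2); return np.array([[f,0,c['cx']],[0,f,c['cy']],[0,0,1]])
def px(c,p):
    Rm=rot(c['orientation']); rv=cv2.Rodrigues(Rm.T)[0]; t=-Rm.T@np.array(c['origin'])
    return cv2.projectPoints(np.array(p,float).reshape(-1,1,3),rv,t,K(c),np.array(c['distortion'],float))[0].reshape(-1,2)
def ray(c,uv,z):
    n=cv2.undistortPoints(np.array([[uv]],float),K(c),np.array(c['distortion'],float))[0,0]
    d=rot(c['orientation'])@np.array([n[0],n[1],1]); o=np.array(c['origin']); return o+d*(z-o[2])/d[2]
E
python3 - <<'E'
from h import *
for n in('scene','top'):
    c=snap(n,n+'0.png'); print(n,c['origin'],c['vfov'])
    for t in('crate','cell_1','cell_2','cell_3','cell_4','cell_5','cell_6','lid_bar','lid_hinge','carrier','bottle_1','tape_blue'):
        print(t,find(c,n,t))
o=monitor.get_obs();print(o, ctrl.tcp_to_grasp)
E
```

```text
pics
scene [0.08399753 0.65946266 0.64702592] 44.077907857264634
crate [([484, -215, 3], 0.77)]
cell_1 [([522, -264, 140], 0.98), ([513, -211, 137], 0.79), ([506, -166, 141], 0.78), ([457, -225, 141], 0.73), ([469, -273, 142], 0.69)]
cell_2 [([522, -264, 140], 0.98), ([513, -211, 137], 0.79), ([506, -166, 141], 0.78), ([457, -225, 141], 0.73), ([469, -273, 142], 0.69)]
cell_3 [([522, -264, 140], 0.98), ([513, -211, 137], 0.79), ([506, -166, 141], 0.78), ([457, -225, 141], 0.73), ([469, -273, 142], 0.69)]
cell_4 [([522, -264, 140], 0.98), ([513, -211, 137], 0.79), ([506, -166, 141], 0.78), ([457, -225, 141], 0.73), ([469, -273, 142], 0.69)]
cell_5 [([522, -264, 140], 0.98), ([513, -211, 137], 0.79), ([506, -166, 141], 0.78), ([457, -225, 141], 0.73), ([469, -273, 142], 0.69)]
cell_6 [([522, -264, 140], 0.98), ([513, -211, 137], 0.79), ([506, -166, 141], 0.78), ([457, -225, 141], 0.73), ([469, -273, 142], 0.69)]
lid_bar [([464, -270, 141], 0.66), ([462, -102, 143], 0.61)]
lid_hinge [([499, -301, 143], 0.76), ([449, -177, 137], 0.22)]
carrier [([476, 16, -5], 0.71)]
bottle_1 [([504, -14
[... 1509 characters left out ...]
ime_s': 1.3, 'q': array([-1.46932801e+00,  1.80771925e-01,  1.60703360e+00,  8.66051067e-06,
        1.35382227e+00, -2.06280137e-01]), 'dq': array([-5.87375418e-06,  5.48963428e-04, -5.79077837e-04, -1.46581560e-03,
        7.02985772e-05,  5.61717226e-04]), 'joint_efforts': array([-1.49145271e-03, -4.44850659e+01, -3.51670146e+01, -2.38243265e-04,
        9.64561477e-04,  5.44582406e-06]), 'eef_pos': array([ 0.17420481, -0.54796864,  0.231288  ]), 'eef_rot': array([-1.73229692e-05,  9.88184845e-01,  1.53266802e-01,  5.14318035e-06]), 'wrist_force': array([ 0.22900602,  0.02591907, -0.54270802]), 'torque': array([-0.00819747, -0.00501187,  0.04169732]), 'opening': 1.0031923851219222} 0.0187
```

View pics/scene0.png

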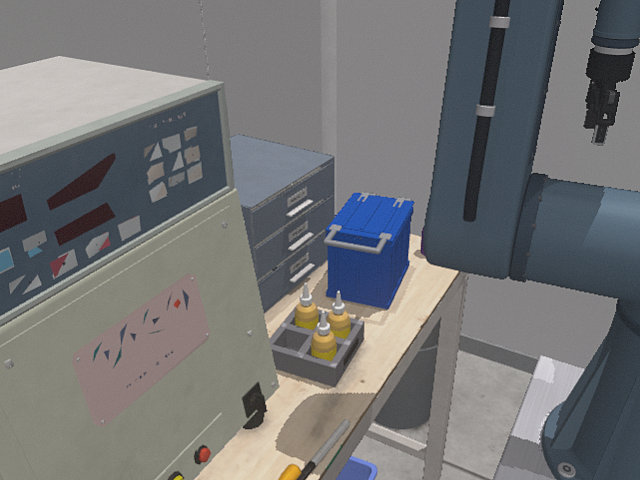

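View pics/top0.png

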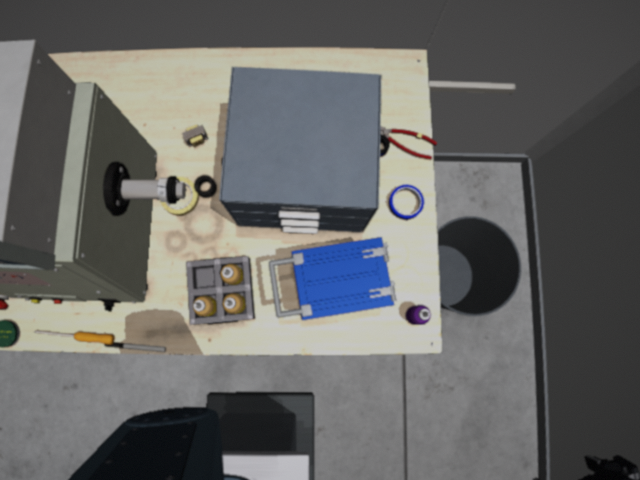

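The scene view shows three yellow bottles in the carrier (302,310), (338,320) and (323,345). The crate is at (370,250), handle toward +y. The top view agrees, with the tall cabinet right beside the crate, a purple look-alike at (419,315) and blue tape at (406,202). Next I'll refine the crate pose and check clearances.

Run:
```python
from h import *
from scipy.optimize import minimize
c=snap('top'); img=c['img'].astype(int)
m=((img[:,:,2]>img[:,:,0]+60)&(img[:,:,2]>img[:,:,1]+40)).astype(np.uint8)
m[:225]=0; m[330:]=0; m[:,400:]=0
cn=max(cv2.findContours(m,0,2)[0],key=cv2.contourArea)
pts=np.array([ray(c,p[0].astype(float),0.1455)[:2] for p in cn])*1000
r=cv2.minAreaRect(pts.astype(np.float32)); print('lid rect',r); print(cv2.boxPoints(r))
# bar pixels ends
for uv in [(272,262),(281,314),(274,261),(283,313)]: print(uv,ray(c,uv,.143)*1000)
# cabinet: front-left and front-right vertical edges
for a,b in [((222,206),(226,222)),((377,216),(376,231))]:
    f=lambda z:np.linalg.norm(ray(c,a,z)[:2]-ray(c,b,0)[:2])
    z=minimize(lambda v:f(v[0]),[.2],method='Nelder-Mead').x[0]; print('cab z',z,ray(c,a,z),ray(c,b,0))
print('box base',ray(c,(155,300),0),ray(c,(157,155),0), ray(c,(95,85),.3))
print('bar px',px(c,[[.467,-.103,.143]]))
im=cv2.resize(c['img'][200:345,150:430],None,fx=2.8,fy=2.8,interpolation=cv2.INTER_CUBIC); cv2.imwrite('pics/crop1.png',im[:,:,::-1])
```

```text
lid rect ((487.09112548828125, -219.03509521484375), (120.36294555664062, 161.1827392578125), 8.987164497375488)
[[ 415.05902 -148.83426]
 [ 440.2379  -308.03824]
 [ 559.1232  -289.23593]
 [ 533.94434 -130.03195]]
(272, 262) [514.76093585 -96.74493514 143.        ]
(281, 314) [ 424.62168124 -113.13347211  143.        ]
(274, 261) [ 516.52112997 -100.22397542  143.        ]
(283, 313) [ 426.33149092 -116.56649905  143.        ]
cab z 0.10898437500000017 [6.23469498e-01 1.95718946e-04 1.08984375e-01] [0.61541836 0.01072314 0.        ]
cab z 0.1052343750000002 [ 0.60542009 -0.28858705  0.10523438] [ 0.59643055 -0.30157754  0.        ]
box base [0.45317417 0.15281583 0.        ] [0.76307984 0.16555472 0.        ] [0.77325193 0.17393377 0.3       ]
bar px [[275.31919064 289.37112529]]
```

View pics/crop1.png

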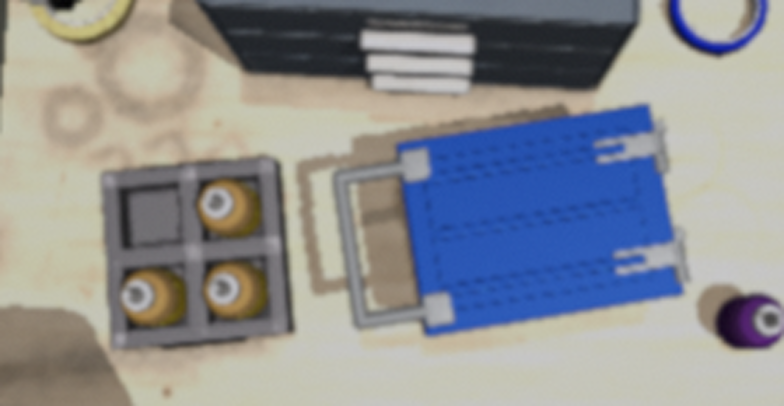

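The crop shows the bar clearly at the crate's handle side (345,245), the empty pocket at (155,215) and three bottles. Crate centre is about (486.5,-217.5), with +x along (0.156,-0.988). Next I move to above the bar.

```bash
python3 -m pendant '[[[20,45,9,-4,30],[37,56,0,-4.6,30],[40,58,0,0,30],[40,58,0,0,30],[40,58,0,0,30],[40,58,0,0,30],[40,58,0,0,30],[37,55,0,0,30]]]'; python3 -m pendant '[[[0,0,0,0,30],[0,0,0,0,30]]]'
python3 - <<'E'
from h import *
c=snap('wrist','w1.png'); print(find(c,'wrist','lid_bar'), monitor.get_obs()['eef_pos'],monitor.get_obs()['eef_rot'])
print(px(c,[[.424,-.107,.143],[.513,-.093,.143],[.4683,-.102,.143]]))
E
```

```text
time_s: 2.35
eef_pos: [0.442, -0.14, 0.2408]
eef_rot: [0.0, 0.997, 0.079, 0.001]
wrist_force: [1.6, -1.2, 0.9]
opening: 0.35
time_s: 2.6
eef_pos: [0.4409, -0.1417, 0.2403]
eef_rot: [0.0, 0.997, 0.079, -0.0]
wrist_force: [-0.2, 0.1, -0.7]
opening: 0.352
[([467, -102, 144], 0.77)] [ 0.44047389 -0.14283982  0.24027771] [ 1.59770977e-04  9.96961505e-01  7.78955304e-02 -1.36880723e-04]
[[265.28570615 257.64977162]
 [259.97711675 123.32583287]
 [265.63177054 194.67151001]]
```

View pics/w1.png

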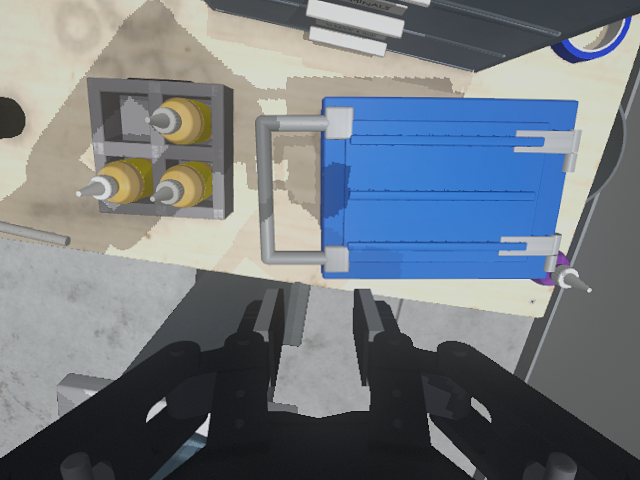

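The wrist view confirms the bar at (265,190), matching the prediction. Next: position over it, descend and grip.

```bash
python3 -m pendant '[[[14,21,0,0,30],[13.5,20,0,0,30],[0,0,0,0,30],[0,0,-35,0,30],[0,0,-40,0,30],[0,0,-30,0,30],[0,0,-11,0,30],[0,0,0,0,30]]]'; python3 -m pendant '[[[0,0,0,0,6],[0,0,0,0,6],[0,0,0,0,6],[0,0,0,0,6]]]'
```

```text
time_s: 3.7
eef_pos: [0.468, -0.1016, 0.1242]
eef_rot: [-0.0, 0.997, 0.078, -0.0]
wrist_force: [0.2, -0.0, 0.5]
opening: 0.354
time_s: 4.2
eef_pos: [0.4694, -0.1014, 0.1258]
eef_rot: [0.001, 0.997, 0.079, 0.001]
wrist_force: [-2.0, -1.5, 6.6]
opening: 0.093
```

Run:
```python
import numpy as np
t=np.arange(0,2.41,.1);t=np.append(t,2.42)
u=-200*np.cos(t);z=200*np.sin(t)
for a,b,c in zip(t[1:],np.diff(u),np.diff(z)): print(round(a,2),round(.156*b,1),round(-.988*b,1),round(c,1))
```

```text
0.1 0.2 -1.0 20.0
0.2 0.5 -3.0 19.8
0.3 0.8 -4.9 19.4
0.4 1.1 -6.8 18.8
0.5 1.4 -8.6 18.0
0.6 1.6 -10.3 17.0
0.7 1.9 -12.0 15.9
0.8 2.1 -13.5 14.6
0.9 2.3 -14.8 13.2
1.0 2.5 -16.1 11.6
1.1 2.7 -17.1 9.9
1.2 2.8 -18.0 8.2
1.3 3.0 -18.7 6.3
1.4 3.0 -19.3 4.4
1.5 3.1 -19.6 2.4
1.6 3.1 -19.7 0.4
1.7 3.1 -19.7 -1.6
1.8 3.1 -19.4 -3.6
1.9 3.0 -19.0 -5.5
2.0 2.9 -18.3 -7.4
2.1 2.8 -17.5 -9.2
2.2 2.6 -16.5 -10.9
2.3 2.4 -15.4 -12.6
2.4 2.2 -14.1 -14.0
2.42 0.4 -2.6 -3.0
```

```bash
python3 -m pendant '[[[0.2,-1,20,0,6],[0.5,-3,19.8,0,6],[0.8,-4.9,19.4,0,6],[1.1,-6.8,18.8,0,6]]]'; python3 -m pendant '[[[1.4,-8.6,18,0,6],[1.6,-10.3,17,0,6],[1.9,-12,15.9,0,6],[2.1,-13.5,14.6,0,6]]]'
```

```text
time_s: 4.7
eef_pos: [0.4716, -0.116, 0.2031]
eef_rot: [-0.0, 0.997, 0.079, 0.001]
wrist_force: [3.8, -0.7, -2.5]
opening: 0.093
time_s: 5.2
eef_pos: [0.4783, -0.1581, 0.2693]
eef_rot: [-0.003, 0.997, 0.08, 0.0]
wrist_force: [-0.8, 13.5, 10.4]
opening: 0.09
```

```bash
python3 -m pendant '[[[2.3,-14.8,13.2,0,6],[2.5,-16.1,11.6,0,6],[2.7,-17.1,9.9,0,6],[2.8,-18,8.2,0,6]]]'; python3 -m pendant '[[[3,-18.7,6.3,0,6],[3,-19.3,4.4,0,6],[3.1,-19.6,2.4,0,6],[3.1,-19.7,0.4,0,6]]]';  python3 -m pendant '[[[3.1,-19.7,-1.6,0,6],[3.1,-19.4,-3.6,0,6],[3,-19,-5.5,0,6],[2.9,-18.3,-7.4,0,6]]]'
```

```text
time_s: 5.7
eef_pos: [0.489, -0.2259, 0.3143]
eef_rot: [-0.0, 0.997, 0.08, 0.001]
wrist_force: [-1.3, 6.9, 11.7]
opening: 0.087
time_s: 6.2
eef_pos: [0.5015, -0.3048, 0.3266]
eef_rot: [0.001, 0.997, 0.079, 0.002]
wrist_force: [2.0, 2.6, 7.4]
opening: 0.089
time_s: 6.7
eef_pos: [0.5135, -0.3816, 0.3064]
eef_rot: [0.0, 0.997, 0.079, 0.001]
wrist_force: [4.7, 4.1, -5.2]
opening: 0.089
```

```bash
python3 -m pendant '[[[2.8,-17.5,-9.2,0,6],[2.6,-16.5,-10.9,0,6],[2.4,-15.4,-12.6,0,6],[2.2,-14.1,-14,0,6],[0,0,0,0,6]]]'
```

```text
time_s: 7.32
eef_pos: [0.5233, -0.4445, 0.2575]
eef_rot: [-0.001, 0.997, 0.079, 0.0]
wrist_force: [6.9, -0.6, -0.2]
opening: 0.09
```

```bash
python3 -m pendant '[[[0,0,0,0,22],[0,0,0,0,22],[0,0,20,0,22],[0,0,30,0,22],[0,40,10,0,22],[-8,55,0,0,22],[-15,60,0,0,0],[0,60,0,0,0]]]'
python3 - <<'E'
from h import *
for n in('top','scene'):
    c=snap(n,n+'2.png'); print(find(c,n,'lid_bar'),find(c,n,'cell_1'),find(c,n,'carrier'))
a=cv2.imread('pics/top2.png')[180:350,150:450];b=cv2.imread('pics/scene2.png')[100:380,230:470]
cv2.imwrite('pics/m2.png',np.hstack([cv2.resize(a,(494,280)),cv2.resize(b,(240,280))]))
E
```

```text
time_s: 8.32
eef_pos: [0.4989, -0.2278, 0.3213]
eef_rot: [0.001, 0.997, 0.078, 0.001]
wrist_force: [1.1, 0.3, -0.0]
opening: 0.001
[([523, -442, 279], 0.86)] [([462, -219, 140], 0.97), ([453, -174, 138], 0.94), ([515, -211, 141], 0.9), ([465, -271, 146], 0.74), ([506, -163, 142], 0.68)] [([471, 12, 0], 0.62), ([505, -164, 142], 0.43)]
[([516, -446, 276], 0.93)] [([464, -269, 140], 0.98), ([509, -160, 136], 0.96), ([454, -221, 141], 0.78), ([522, -262, 137], 0.72), ([517, -212, 135], 0.55)] [([471, 16, -2], 0.78)]
```

View pics/m2.png

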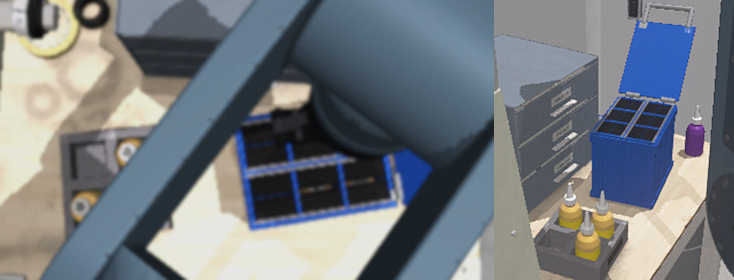

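The lid is back on its stop: the right half of the picture shows it leaning back behind the open crate with black flaps. The left half is partly hidden by the arm. Now I'll probe the cells with shut fingers.

```bash
python3 -m pendant '[[[7,7,-50,0,0],[8,8,-60,0,0],[0,0,-55,0,0],[0,0,0,0,0],[0,0,-15,0,0],[0,0,-12,0,0],[0,0,-12,0,0]]]';python3 -m pendant '[[[0,0,-6,0,0],[0,0,-4,0,0],[0,0,0,0,0]]]'
```

```text
time_s: 9.6
eef_pos: [0.5158, -0.215, 0.1166]
eef_rot: [0.001, 0.997, 0.079, 0.001]
wrist_force: [-0.3, 0.5, 1.5]
opening: -0.001
time_s: 9.98
eef_pos: [0.5144, -0.2139, 0.105]
eef_rot: [-0.0, 0.997, 0.079, -0.0]
wrist_force: [-0.2, -2.0, -1.8]
opening: -0.002
```

B is empty. Next is A.

```bash
python3 -m pendant '[[[0,0,50,0,0],[-4,24.7,0,0,0],[-4,24.7,0,0,0],[0,0,0,0,0],[0,0,-15,0,0],[0,0,-15,0,0],[0,0,-10,0,0]]]';python3 -m pendant '[[[0,0,-6,0,0],[0,0,-4,0,0],[0,0,0,0,0]]]'
```

```text
time_s: 10.85
eef_pos: [0.5061, -0.1647, 0.1136]
eef_rot: [-0.001, 0.997, 0.078, -0.001]
wrist_force: [-0.4, 0.2, 1.2]
opening: 0.001
time_s: 11.22
eef_pos: [0.5064, -0.1646, 0.1049]
eef_rot: [-0.0, 0.997, 0.079, -0.0]
wrist_force: [-0.4, -0.3, -3.1]
opening: 0.002
```

```bash
python3 -m pendant '[[[0,0,50,0,0],[-27.7,-4.4,0,0,0],[-27.7,-4.4,0,0,0],[0,0,0,0,0],[0,0,-15,0,0],[0,0,-15,0,0],[0,0,-10,0,0]]]';python3 -m pendant '[[[0,0,-6,0,0],[0,0,-4,0,0],[0,0,0,0,0]]]'
```

```text
time_s: 12.1
eef_pos: [0.4511, -0.173, 0.1138]
eef_rot: [-0.001, 0.997, 0.079, -0.001]
wrist_force: [0.6, -0.3, 1.9]
opening: -0.002
time_s: 12.48
eef_pos: [0.4509, -0.1732, 0.1048]
eef_rot: [-0.0, 0.997, 0.079, -0.0]
wrist_force: [-0.5, -0.0, -3.1]
opening: 0.0
```

Three empty so far. I'll probe E to validate that the feel works.

```bash
python3 -m pendant '[[[0,0,50,0,0],[4,-24.7,0,0,0],[4,-24.7,0,0,0],[0,0,0,0,0],[0,0,-15,0,0],[0,0,-15,0,0],[0,0,-10,0,0]]]';python3 -m pendant '[[[0,0,-6,0,0],[0,0,-4,0,0],[0,0,0,0,0]]]'; python3 -m pendant '[[[0,0,50,0,0],[0,0,0,0,0]]]'
```

```text
time_s: 13.35
eef_pos: [0.4586, -0.2218, 0.1135]
eef_rot: [-0.001, 0.997, 0.079, -0.001]
wrist_force: [-0.0, -0.5, 0.4]
opening: 0.002
time_s: 13.72
eef_pos: [0.4639, -0.226, 0.1115]
eef_rot: [0.004, 0.997, 0.079, 0.005]
wrist_force: [-2.1, 2.8, 35.9]
opening: -0.004
time_s: 13.98
eef_pos: [0.4614, -0.2241, 0.1588]
eef_rot: [0.002, 0.997, 0.079, 0.003]
wrist_force: [0.6, 0.3, 0.4]
opening: 0.007
```

E is full (36 N at z = 111), so A, B and D are empty. Now to the carrier.

```bash
python3 -m pendant '[[[0,0,60,0,40],[0,25,35,0,40],[2,45,0,0,40],[2,45,0,0,40],[2,45,0,0,40],[2,25,0,0,40],[0,0,0,0,40],[0,0,0,0,40]]]'
python3 - <<'E'
from h import *
for n in('top','scene','wrist'):
    c=snap(n,n+'3.png'); print(n,find(c,n,'carrier'),find(c,n,'bottle_1'),find(c,n,'bottle_1','recognise'))
E
```

```text
time_s: 14.98
eef_pos: [0.467, -0.0382, 0.2495]
eef_rot: [-0.0, 0.997, 0.079, -0.001]
wrist_force: [-0.1, 0.5, 0.5]
opening: 0.471
top [] [([424, -379, 2], 0.64), ([450, -19, 6], 0.47)] [([422, -368, 60], 0.81), ([442, -30, 65], 0.67), ([497, -308, 162], 0.16)]
scene [([474, 17, -2], 0.75), ([450, -17, 2], 0.17)] [([447, -17, 3], 0.92), ([444, 45, 5], 0.75), ([502, -13, 5], 0.74), ([472, 19, 2], 0.43)] [([497, -3, 62], 0.9), ([440, -8, 65], 0.85), ([433, 55, 65], 0.83), ([415, -363, 42], 0.7)]
wrist [([475, 13, -3], 0.68)] [([447, -20, 3], 0.72), ([443, 41, 3], 0.7), ([505, -13, 7], 0.65)] [([450, 37, 66], 0.96), ([509, -10, 72], 0.86), ([451, -19, 67], 0.74)]
```

View pics/wrist3.png

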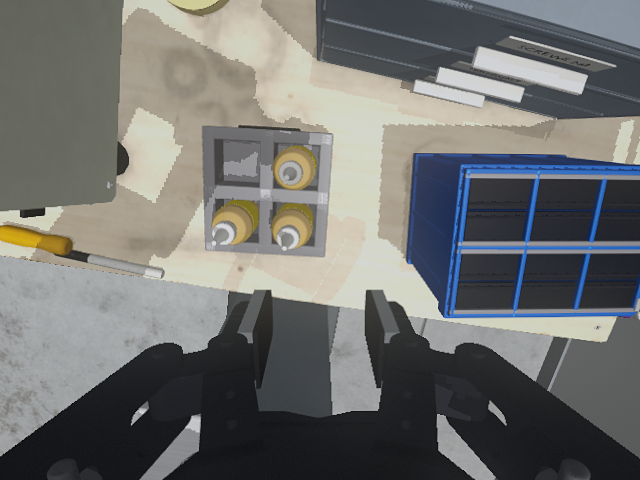

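The wrist view shows three bottles, with nozzle tips at about (291,173), (223,233) and (288,238), and the carrier undisturbed. I'll turn those pixels into positions at nozzle height.

Run:
```python
from h import *
c=imaging.camera('wrist')
for uv in [(290,174),(221,238),(288,242)]: print(uv,(ray(c,uv,.114)*1000).round(1))
print('pred nozzle px', px(c,[[.503,-.012,.114],[.443,.043,.114],[.447,-.018,.114]]).round())
print('carrier corners on top z=40', [ (ray(c,p,.04)*1000).round(1)[:2].tolist() for p in [(204,126),(332,134),(326,256),(206,249)]])
print(monitor.get_obs()['eef_pos'])
```

```text
(290, 174) [506.1 -10.2 114. ]
(221, 238) [446.8  37.9 114. ]
(288, 242) [452.  -15.9 114. ]
pred nozzle px [[292. 178.]
 [214. 242.]
 [290. 248.]]
carrier corners on top z=40 [[528.8, 79.9], [540.1, -39.7], [419.7, -53.9], [407.7, 69.3]]
[ 0.46728803 -0.03785358  0.25043455]
```

```bash
python3 -m pendant '[[[-10,10,-40,0,36],[-9.3,9.9,-40,0,36],[0,0,-35,0,36],[0,0,-25,0,36],[0,0,-18,0,36],[0,0,0,0,36]]]'; python3 -m pendant '[[[0,0,0,0,10],[0,0,0,0,10],[0,0,0,0,10],[0,0,0,0,10]]]'
```

```text
time_s: 16.38
eef_pos: [0.4468, -0.0175, 0.0912]
eef_rot: [-0.001, 0.997, 0.079, -0.001]
wrist_force: [-0.3, -0.8, -0.4]
opening: 0.421
time_s: 16.88
eef_pos: [0.4487, -0.0181, 0.0932]
eef_rot: [0.0, 0.997, 0.079, 0.001]
wrist_force: [-0.7, 0.7, 5.0]
opening: 0.134
```

```bash
python3 -m pendant '[[[0,0,0,0,5],[0,0,0,0,5]]]'; python3 -m pendant '[[[0,0,25,0,5],[0,0,25,0,5],[0,0,40,0,5],[0,0,0,0,5]]]'
python3 - <<'E'
from h import *
c=snap('wrist','w4.png'); print(find(c,'wrist','bottle_1'))
E
```

```text
time_s: 17.12
eef_pos: [0.4488, -0.0181, 0.0932]
eef_rot: [0.0, 0.997, 0.079, 0.001]
wrist_force: [0.1, -0.1, 5.6]
opening: 0.125
time_s: 17.62
eef_pos: [0.4499, -0.0185, 0.1852]
eef_rot: [0.001, 0.997, 0.079, 0.003]
wrist_force: [0.4, 0.2, -1.0]
opening: 0.125
[([507, -9, 5], 0.79), ([442, 40, 3], 0.66)]
```

View pics/w4.png

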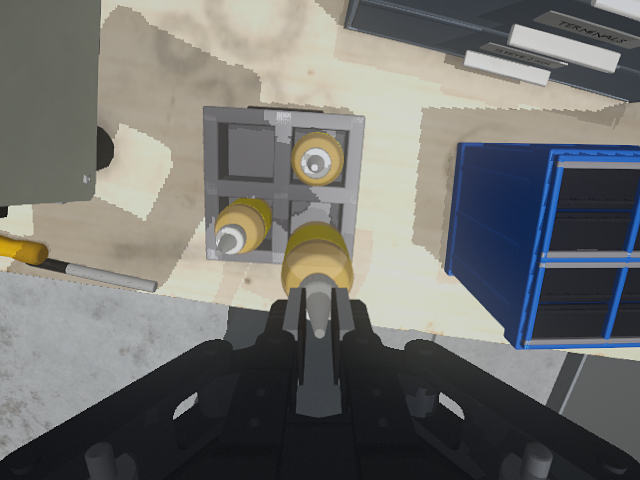

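The view shows the bottle held at its nozzle, upright, between the fingers, with its tip at about (320,336). I'll check its offset in the gripper.

Run:
```python
from h import *
c=imaging.camera('wrist'); e=monitor.get_obs()['eef_pos']; print(e, c['origin'])
b=e[2]-.087+.0005
for s in range(-4,5,2):
    p=[e[0]+s/1000,e[1],0]
    print(s, px(c,[[p[0],p[1],b+.108],[p[0],p[1],b+.07]]).round(1).tolist())
```

```text
[ 0.44714964 -0.01769742  0.18131533] [ 0.52073676 -0.00627619  0.32415688]
-4 [[315.6, 344.0], [316.1, 300.0]]
-2 [[316.4, 339.5], [316.7, 296.3]]
0 [[317.2, 335.0], [317.4, 292.5]]
2 [[318.0, 330.5], [318.0, 288.8]]
4 [[318.9, 325.9], [318.7, 285.0]]
```

Offset is about 0. Carrying it to cell D.

```bash
python3 -m pendant '[[[0,0,60,0,5],[0,-20,10,0,5],[1,-45,0,0,5],[1,-45,0,0,5],[1.5,-44.6,0,0,5],[0,0,0,0,5],[0,0,0,0,5]]]'
```

```text
time_s: 18.65
eef_pos: [0.4508, -0.1718, 0.2509]
eef_rot: [-0.001, 0.997, 0.078, -0.001]
wrist_force: [0.1, 0.1, -0.9]
opening: 0.127
```

```bash
python3 -m pendant '[[[0,0,-15,0,5],[0,0,-12,0,5],[0,0,-12,0,5],[0,0,-12,0,5],[0,0,-12,0,5]]]'; python3 -m pendant '[[[0,0,-12,0,5],[0,0,-12,0,5],[0,0,-12,0,5],[0,0,-8,0,5],[0,0,0,0,5]]]'
```

```text
time_s: 19.27
eef_pos: [0.4512, -0.172, 0.1882]
eef_rot: [-0.0, 0.997, 0.079, -0.0]
wrist_force: [0.2, 0.8, -1.1]
opening: 0.129
time_s: 19.9
eef_pos: [0.4505, -0.1719, 0.144]
eef_rot: [-0.001, 0.997, 0.079, -0.001]
wrist_force: [-0.2, -0.2, -5.9]
opening: 0.122
```

```bash
python3 -m pendant '[[[0,0,0,0,30],[0,0,0,0,30],[0,0,0,0,30],[0,0,20,0,30],[0,0,20,0,30],[0,0,0,0,0],[0,0,0,0,0],[0,0,0,0,0]]]'; python3 -m pendant '[[[0,0,-12,0,0],[0,0,-12,0,0],[0,0,-12,0,0],[0,0,-12,0,0]]]';python3 -m pendant '[[[0,0,-10,0,0],[0,0,-9,0,0],[0,0,-5,0,0],[0,0,0,0,0]]]'
```

```text
time_s: 20.9
eef_pos: [0.451, -0.1722, 0.1844]
eef_rot: [-0.001, 0.997, 0.079, -0.001]
wrist_force: [0.1, -0.4, 0.5]
opening: -0.0
time_s: 21.4
eef_pos: [0.4512, -0.1724, 0.1362]
eef_rot: [-0.0, 0.997, 0.079, -0.0]
wrist_force: [-0.2, -0.1, 3.1]
opening: -0.003
time_s: 21.9
eef_pos: [0.4513, -0.1724, 0.113]
eef_rot: [-0.0, 0.997, 0.079, -0.0]
wrist_force: [0.1, -1.1, -2.4]
opening: 0.003
```

Push on for a firm contact with the floor.

```bash
python3 -m pendant '[[[0,0,-3,0,0],[0,0,-3,0,0],[0,0,0,0,0]]]';python3 -m pendant '[[[0,0,0,0,0]]]'
```

```text
time_s: 22.28
eef_pos: [0.4546, -0.1748, 0.1116]
eef_rot: [0.003, 0.997, 0.079, 0.003]
wrist_force: [-1.6, 1.3, 23.1]
opening: 0.002
time_s: 22.4
eef_pos: [0.4546, -0.1748, 0.1116]
eef_rot: [0.003, 0.997, 0.079, 0.003]
wrist_force: [-1.3, 0.7, 22.4]
opening: -0.001
```

Seated, with firm contact at the same height as the full cell. Back to the carrier, looking at the flaps and bottles again.

```bash
python3 -m pendant '[[[0,0,60,0,0],[0,0,60,0,36],[2,10,23,0,36],[4,40,0,0,36],[5,44,0,0,36],[5,40,0,0,36],[0,0,0,0,36],[0,0,0,0,36]]]'
python3 - <<'E'
from h import *
print(monitor.get_obs()['eef_pos'])
for n in('scene','wrist'):
    c=snap(n,n+'5.png'); print(n,find(c,n,'carrier'),find(c,n,'bottle_1'))
E
```

```text
time_s: 23.4
eef_pos: [0.4675, -0.0389, 0.2504]
eef_rot: [0.0, 0.997, 0.079, -0.0]
wrist_force: [-0.1, 0.1, -0.9]
opening: 0.423
[ 0.46745743 -0.03885493  0.25041907]
scene [([472, 18, 0], 0.83), ([485, -216, 2], 0.65)] [([418, -376, -2], 0.84), ([503, -14, 3], 0.78), ([439, 41, 7], 0.57)]
wrist [([475, 12, -3], 0.69)] [([444, 43, 3], 0.82), ([470, -271, 141], 0.64), ([506, -8, 2], 0.6)]
```

View pics/wrist5.png

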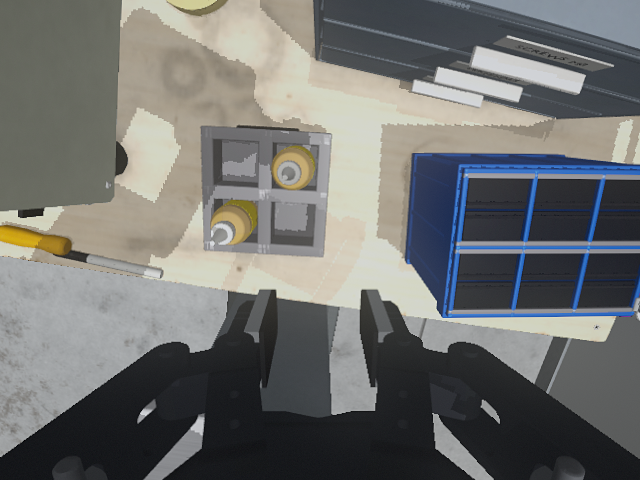

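The flaps are shut over cell D, and the two bottles left are at (291,173) and (223,233), unmoved. Next is bottle 2.

```bash
python3 -m pendant '[[[19,14,-40,0,36],[18.5,13.4,-35,0,36],[0,0,-35,0,36],[0,0,-30,0,36],[0,0,-18,0,36],[0,0,0,0,36]]]'; python3 -m pendant '[[[0,0,0,0,5],[0,0,0,0,5],[0,0,0,0,5],[0,0,0,0,5],[0,0,0,0,5]]]'; python3 -m pendant '[[[0,0,30,0,5],[0,0,50,0,5],[0,0,60,0,5],[0,0,18,0,5],[0,0,0,0,5],[0,0,0,0,5]]]'
python3 - <<'E'
from h import *
c=snap('wrist','w6.png'); e=monitor.get_obs()['eef_pos'];b=e[2]-.087
print(find(c,'wrist','bottle_1'),px(c,[[e[0],e[1],b+.108],[e[0],e[1],b+.07]]))
cv2.imwrite('pics/w6c.png',cv2.imread('pics/w6.png')[100:400,170:470])
E
```

```text
time_s: 24.45
eef_pos: [0.5037, -0.0112, 0.0909]
eef_rot: [-0.001, 0.997, 0.078, -0.002]
wrist_force: [-0.1, -0.1, 0.6]
opening: 0.423
time_s: 25.08
eef_pos: [0.5057, -0.0113, 0.0933]
eef_rot: [0.0, 0.997, 0.079, 0.001]
wrist_force: [0.1, 0.1, 5.4]
opening: 0.127
time_s: 25.82
eef_pos: [0.5037, -0.0108, 0.2481]
eef_rot: [-0.001, 0.997, 0.079, -0.002]
wrist_force: [-0.9, 0.2, -0.9]
opening: 0.124
[([504, -12, 160], 0.71), ([445, 39, 6], 0.68)] [[317.70177212 334.2181486 ]
 [317.88587335 291.6187935 ]]
```

View pics/w6c.png

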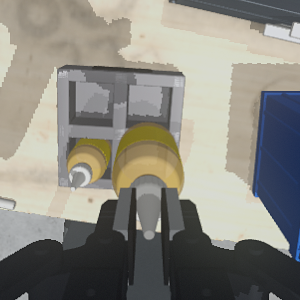

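Bottle 2 is held straight, with its tip at (320,336). To cell B.

```bash
python3 -m pendant '[[[1,-30,0,0,5],[2,-45,0,0,5],[2,-45,0,0,5],[2,-45,0,0,5],[2.5,-36.9,0,0,5],[0,0,0,0,5],[0,0,0,0,5]]]'; python3 -m pendant '[[[0,0,-15,0,5],[0,0,-12,0,5],[0,0,-12,0,5],[0,0,-12,0,5],[0,0,-12,0,5]]]'
```

```text
time_s: 26.8
eef_pos: [0.5139, -0.2124, 0.249]
eef_rot: [-0.001, 0.997, 0.079, -0.001]
wrist_force: [-0.1, 1.1, -0.4]
opening: 0.125
time_s: 27.42
eef_pos: [0.5142, -0.2125, 0.1861]
eef_rot: [-0.0, 0.997, 0.079, -0.0]
wrist_force: [-0.1, -1.0, 0.0]
opening: 0.128
```

```bash
python3 -m pendant '[[[0,0,-12,0,5],[0,0,-12,0,5],[0,0,-12,0,5],[0,0,-6,0,5],[0,0,0,0,5]]]'; python3 -m pendant '[[[0,0,0,0,30],[0,0,0,0,30],[0,0,0,0,30],[0,0,20,0,30],[0,0,20,0,30],[0,0,0,0,0],[0,0,0,0,0],[0,0,0,0,0]]]'; python3 -m pendant '[[[0,0,-12,0,0],[0,0,-12,0,0],[0,0,-12,0,0],[0,0,-12,0,0]]]';python3 -m pendant '[[[0,0,-10,0,0],[0,0,-9,0,0],[0,0,-6,0,0],[0,0,-4,0,0],[0,0,0,0,0]]]'
```

```text
time_s: 28.05
eef_pos: [0.5136, -0.2126, 0.1441]
eef_rot: [-0.001, 0.997, 0.079, -0.001]
wrist_force: [-1.1, -0.6, -5.2]
opening: 0.124
time_s: 29.05
eef_pos: [0.514, -0.2127, 0.1843]
eef_rot: [-0.001, 0.997, 0.079, -0.001]
wrist_force: [0.1, 0.4, -0.2]
opening: -0.001
time_s: 29.55
eef_pos: [0.5142, -0.2129, 0.1361]
eef_rot: [-0.0, 0.997, 0.079, -0.0]
wrist_force: [-1.6, 1.0, 3.7]
opening: -0.003
time_s: 30.18
eef_pos: [0.517, -0.2147, 0.1119]
eef_rot: [0.002, 0.997, 0.079, 0.003]
wrist_force: [-1.1, 0.8, 17.3]
opening: 0.002
```

Seated. Back for the third bottle.

```bash
python3 -m pendant '[[[0,0,60,0,0],[0,0,60,0,36],[-6,20,22,0,36],[-10,40,0,0,36],[-10,40,0,0,36],[-10,40,0,0,36],[-10.7,34,0,0,36],[0,0,0,0,36]]]'; python3 -m pendant '[[[0,0,0,0,36]]]'
python3 - <<'E'
from h import *
print(monitor.get_obs()['eef_pos'])
for n in('scene','wrist'):
    c=snap(n,n+'7.png'); print(n,find(c,n,'carrier'),find(c,n,'bottle_1'))
E
```

```text
time_s: 31.18
eef_pos: [0.4671, -0.0371, 0.2502]
eef_rot: [-0.0, 0.997, 0.08, -0.0]
wrist_force: [0.4, -0.6, -0.1]
opening: 0.42
time_s: 31.3
eef_pos: [0.468, -0.0394, 0.2504]
eef_rot: [0.0, 0.997, 0.079, 0.0]
wrist_force: [-0.4, -0.1, 0.8]
opening: 0.418
[ 0.46801691 -0.03936308  0.25044648]
scene [([468, 16, -2], 0.75)] [([438, 44, 6], 0.84), ([420, -376, -2], 0.78)]
wrist [([478, 12, 0], 0.94)] [([441, 40, 2], 0.66)]
```

View pics/wrist7.png

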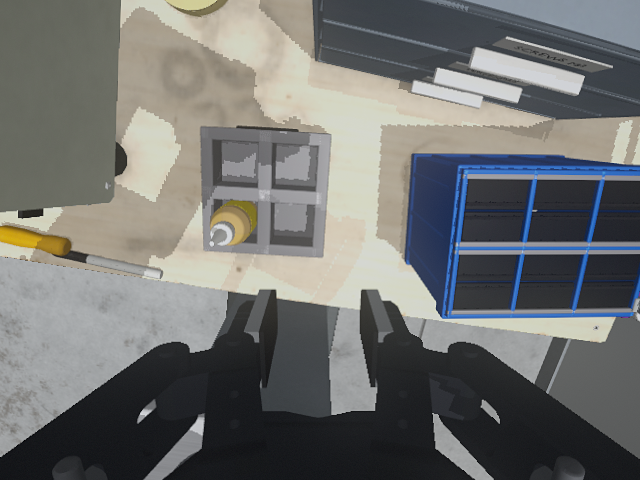

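The last bottle is at (228,230), the carrier hasn't moved, and all flaps are shut.

```bash
python3 -m pendant '[[[-12.5,40,-30,0,36],[-12.5,40.4,-35,0,36],[0,0,-35,0,36],[0,0,-35,0,36],[0,0,-23,0,36],[0,0,0,0,36]]]'; python3 -m pendant '[[[0,0,0,0,5],[0,0,0,0,5],[0,0,0,0,5],[0,0,0,0,5],[0,0,0,0,5]]]'; python3 -m pendant '[[[0,0,30,0,5],[0,0,50,0,5],[0,0,60,0,5],[0,0,18,0,5],[0,0,0,0,5],[0,0,0,0,5]]]'
python3 - <<'E'
from h import *
c=snap('wrist','w8.png'); e=monitor.get_obs()['eef_pos'];b=e[2]-.087
print(find(c,'wrist','bottle_1'),px(c,[[e[0],e[1],b+.108],[e[0],e[1],b+.07]]))
cv2.imwrite('pics/w8c.png',cv2.imread('pics/w8.png')[100:400,170:470])
E
```

```text
time_s: 32.35
eef_pos: [0.4413, 0.0414, 0.0908]
eef_rot: [-0.001, 0.997, 0.079, -0.002]
wrist_force: [0.4, 1.3, 0.5]
opening: 0.42
time_s: 32.98
eef_pos: [0.4438, 0.0413, 0.0934]
eef_rot: [0.0, 0.997, 0.079, 0.001]
wrist_force: [-0.9, -0.1, 6.3]
opening: 0.126
time_s: 33.72
eef_pos: [0.4418, 0.0415, 0.2488]
eef_rot: [-0.0, 0.997, 0.079, -0.001]
wrist_force: [0.5, -0.7, -1.1]
opening: 0.122
[([438, 39, 160], 0.72)] [[317.71383781 334.18185176]
 [317.83960089 291.6765882 ]]
```

View pics/w8c.png

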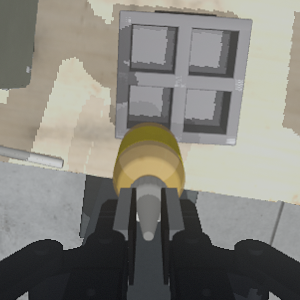

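The bottle is held, with its tip at (319,338), so it sits about 1 mm off. To cell A.

```bash
python3 -m pendant '[[[9,-25,0,0,5],[14,-45,0,0,5],[14,-45,0,0,5],[14,-45,0,0,5],[14,-45,0,0,5],[0,0,0,0,5],[0,0,0,0,5]]]'; python3 -m pendant '[[[0,0,-15,0,5],[0,0,-12,0,5],[0,0,-12,0,5],[0,0,-12,0,5],[0,0,-12,0,5]]]'
```

```text
time_s: 34.7
eef_pos: [0.5071, -0.1631, 0.2489]
eef_rot: [-0.001, 0.997, 0.078, -0.001]
wrist_force: [-0.8, 1.3, -0.7]
opening: 0.123
time_s: 35.33
eef_pos: [0.5074, -0.1631, 0.1862]
eef_rot: [-0.0, 0.997, 0.079, -0.0]
wrist_force: [0.6, 0.3, 0.8]
opening: 0.125
```

```bash
python3 -m pendant '[[[0,0,-12,0,5],[0,0,-12,0,5],[0,0,-12,0,5],[0,0,-6,0,5],[0,0,0,0,5]]]'; python3 -m pendant '[[[0,0,0,0,30],[0,0,0,0,30],[0,0,0,0,30],[0,0,20,0,30],[0,0,20,0,30],[0,0,0,0,0],[0,0,0,0,0],[0,0,0,0,0]]]'; python3 -m pendant '[[[0,0,-12,0,0],[0,0,-12,0,0],[0,0,-12,0,0],[0,0,-12,0,0]]]';python3 -m pendant '[[[0,0,-10,0,0],[0,0,-9,0,0],[0,0,-6,0,0],[0,0,-4,0,0],[0,0,0,0,0]]]'
```

```text
time_s: 35.95
eef_pos: [0.5069, -0.1633, 0.1442]
eef_rot: [-0.001, 0.997, 0.079, -0.001]
wrist_force: [-1.9, -1.5, -4.4]
opening: 0.126
time_s: 36.95
eef_pos: [0.5072, -0.1633, 0.1844]
eef_rot: [-0.0, 0.997, 0.079, -0.001]
wrist_force: [-0.1, -0.7, 0.8]
opening: 0.001
time_s: 37.45
eef_pos: [0.5075, -0.1635, 0.1362]
eef_rot: [-0.0, 0.997, 0.079, -0.0]
wrist_force: [-0.2, -0.1, 2.2]
opening: -0.003
time_s: 38.08
eef_pos: [0.5107, -0.1651, 0.1122]
eef_rot: [0.002, 0.997, 0.079, 0.003]
wrist_force: [-0.8, 0.7, 20.3]
opening: 0.002
```

All three are seated. Now back to the lid bar.

```bash
python3 -m pendant '[[[0,0,55,0,0],[0,0,60,0,0],[0,0,60,0,24],[0,-20,37,0,24],[3,-55,0,0,24],[4,-56,0,0,24],[4,-56,0,0,24],[3,-55,0,0,24]]]'; python3 -m pendant '[[[1.6,-39,0,0,24],[0,0,0,0,24],[0,0,0,0,24]]]'
python3 - <<'E'
from h import *
print(monitor.get_obs()['eef_pos'])
for n in('top','scene','wrist'):
    c=snap(n,n+'9.png'); print(n,find(c,n,'lid_bar'))
E
```

```text
time_s: 39.08
eef_pos: [0.5217, -0.4074, 0.32]
eef_rot: [-0.0, 0.997, 0.079, 0.0]
wrist_force: [0.6, -0.1, 0.2]
opening: 0.281
time_s: 39.45
eef_pos: [0.5233, -0.4441, 0.3197]
eef_rot: [-0.001, 0.997, 0.079, -0.0]
wrist_force: [-0.6, -0.4, -0.5]
opening: 0.279
[ 0.52331045 -0.44409102  0.31971756]
top []
scene [([518, -447, 278], 0.78), ([521, -264, 137], 0.21)]
wrist [([490, -213, -2], 0.66), ([525, -443, 278], 0.62)]
```

View pics/wrist9.png

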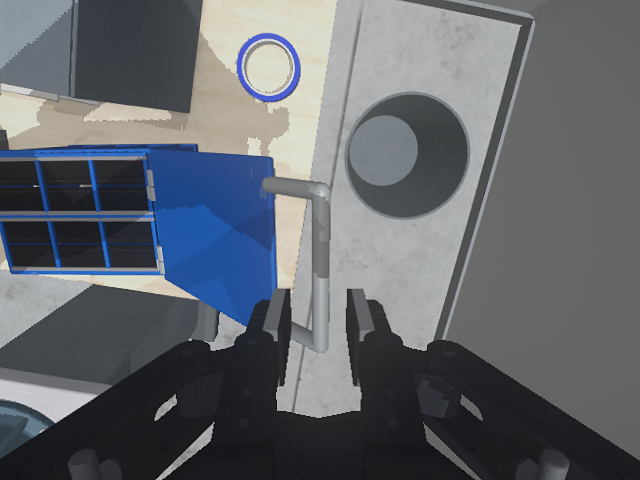

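The bar at (321,270) lies midway between the jaws. The tape is untouched, and all flaps look shut. Descend and grip.

```bash
python3 -m pendant '[[[0,0,-25,0,24],[0,0,-20,0,24],[0,0,-17,0,24],[0,0,0,0,24]]]'; python3 -m pendant '[[[0,0,0,0,5],[0,0,0,0,5],[0,0,0,0,5],[0,0,0,0,5]]]'
```

```text
time_s: 40.25
eef_pos: [0.5227, -0.4438, 0.2561]
eef_rot: [-0.002, 0.997, 0.079, -0.001]
wrist_force: [-0.4, 0.9, -0.9]
opening: 0.282
time_s: 40.75
eef_pos: [0.5235, -0.4447, 0.2589]
eef_rot: [0.0, 0.997, 0.079, 0.0]
wrist_force: [-1.5, 1.1, 0.4]
opening: 0.091
```

```bash
python3 -m pendant '[[[-2.2,14.1,14,0,5],[-2.4,15.4,12.6,0,5],[-2.6,16.5,10.9,0,5],[-2.8,17.5,9.2,0,5]]]'; python3 -m pendant '[[[-2.9,18.3,7.4,0,5],[-3,19,5.5,0,5],[-3.1,19.4,3.6,0,5],[-3.1,19.7,1.6,0,5]]]'; python3 -m pendant '[[[-3.1,19.7,-0.4,0,5],[-3.1,19.6,-2.4,0,5],[-3,19.3,-4.4,0,5],[-3,18.7,-6.3,0,5]]]'
```

```text
time_s: 41.25
eef_pos: [0.5134, -0.3808, 0.3073]
eef_rot: [0.002, 0.997, 0.079, 0.001]
wrist_force: [1.8, -3.9, 2.8]
opening: 0.093
time_s: 41.75
eef_pos: [0.5012, -0.3032, 0.3241]
eef_rot: [0.0, 0.997, 0.079, 0.0]
wrist_force: [1.6, -1.1, 2.5]
opening: 0.087
time_s: 42.25
eef_pos: [0.4889, -0.2257, 0.3102]
eef_rot: [-0.0, 0.997, 0.079, 0.0]
wrist_force: [1.7, -1.0, 4.1]
opening: 0.093
```

```bash
python3 -m pendant '[[[-2.8,18,-8.2,0,5],[-2.7,17.1,-9.9,0,5],[-2.5,16.1,-11.6,0,5],[-2.3,14.8,-13.2,0,5]]]'; python3 -m pendant '[[[-2.1,13.5,-14.6,0,5],[-1.9,12,-15.9,0,5],[-1.6,10.3,-17,0,5],[-1.4,8.6,-18,0,5]]]'
```

```text
time_s: 42.75
eef_pos: [0.4784, -0.1601, 0.2656]
eef_rot: [-0.0, 0.997, 0.079, -0.0]
wrist_force: [4.1, -2.4, -3.2]
opening: 0.09
time_s: 43.25
eef_pos: [0.4716, -0.1167, 0.1999]
eef_rot: [0.0, 0.997, 0.079, -0.0]
wrist_force: [3.4, -2.5, -1.8]
opening: 0.091
```

```bash
python3 -m pendant '[[[-0.6,3.6,-9.3,0,5],[-0.5,3.2,-9.5,0,5],[-0.4,2.6,-9.7,0,5],[-0.4,2.3,-9.7,0,5],[-0.3,1.7,-9.9,0,5],[-0.2,1.3,-9.9,0,5],[-0.1,0.7,-6,0,5],[0,0.3,-4,0,5]]]'; python3 -m pendant '[[[0,0,-4,0,5],[0,0,-4,0,5],[0,0,-2,0,5],[0,0,0,0,5]]]'
```

```text
time_s: 44.25
eef_pos: [0.4692, -0.1016, 0.133]
eef_rot: [0.0, 0.997, 0.079, -0.0]
wrist_force: [1.7, -4.9, -0.3]
opening: 0.093
time_s: 44.75
eef_pos: [0.4692, -0.1015, 0.1234]
eef_rot: [0.0, 0.997, 0.079, -0.0]
wrist_force: [-0.8, -2.7, 2.1]
opening: 0.096
```

```bash
python3 -m pendant '[[[0,0,-2,0,5],[0,0,-1,0,5],[0,0,0,0,5]]]'
```

```text
time_s: 45.12
eef_pos: [0.4694, -0.1015, 0.123]
eef_rot: [0.0, 0.997, 0.079, -0.0]
wrist_force: [-10.7, 1.3, 26.3]
opening: 0.088
```

Firm upward reaction, so the lid is shut. Release, retreat and look.

```bash
python3 -m pendant '[[[0,0,3,0,5],[0,0,0,0,26],[0,0,0,0,26],[0,0,20,0,26],[0,0,40,0,26],[0,0,50,0,26],[-30,-20,40,0,26],[-30,-40,0,0,26]]]'; python3 -m pendant '[[[-30,-50,0,0,26],[-30,-50,0,0,26],[-30,-50,0,0,26],[0,-50,0,0,26],[0,0,0,0,26]]]'
python3 - <<'E'
from h import *
for n in('top','scene'):
    c=snap(n,n+'10.png'); print(n,[(t,find(c,n,t)) for t in('lid_bar','carrier','bottle_1','tape_blue','lid_hinge')])
a=cv2.imread('pics/top10.png')[180:350,150:450];b=cv2.imread('pics/scene10.png')[150:400,230:470]
cv2.imwrite('pics/m10.png',np.hstack([cv2.resize(a,(494,280)),cv2.resize(b,(269,280))]))
E
```

```text
time_s: 46.12
eef_pos: [0.4104, -0.1618, 0.2766]
eef_rot: [0.002, 0.997, 0.08, 0.003]
wrist_force: [0.8, -0.7, -0.3]
opening: 0.305
time_s: 46.75
eef_pos: [0.3183, -0.3636, 0.2722]
eef_rot: [-0.001, 0.997, 0.077, -0.0]
wrist_force: [0.1, -0.2, -0.5]
opening: 0.306
top [('lid_bar', [([467, -103, 142], 0.82), ([657, -365, -5], 0.42)]), ('carrier', [([470, 14, 2], 0.57)]), ('bottle_1', [([425, -378, -1], 0.92), ([657, -361, -5], 0.55)]), ('tape_blue', [([656, -361, -1], 0.65)]), ('lid_hinge', [([497, -298, 144], 0.78)])]
scene [('lid_bar', [([463, -104, 142], 0.56), ([449, -179, 134], 0.35)]), ('carrier', []), ('bottle_1', [([420, -375, -1], 0.37)]), ('tape_blue', []), ('lid_hinge', [([499, -300, 142], 0.85), ([465, -273, 140], 0.17)])]
```

View pics/m10.png

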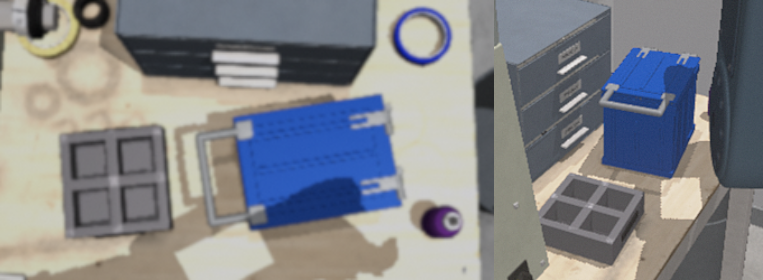

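The lid is shut, with the bar back at (467,-103,142). The carrier is empty and still in place, and the tape and purple bottle are untouched. Handing in.

```bash
python3 -c "
from bench import order; print(order.hand_in())"
```

```text
the job is handed in; nothing more can be done
None
```

All three varnish bottles from the grey carrier are in the crate, each in its own empty cell, and the lid is shut. I handed the job in at about 47 s; it gives no verdict.

- **Lid opening:** I held the bar and swung it back to its stop. The cameras put the open bar at about (520, -444, 277) mm, as expected for 2.4 rad.
- **Finding empty cells:** I probed four cells with shut fingers. Three were free to z = 105 mm. One was full, giving 36 N at z = 111 mm. I left the other two unprobed, as three empty cells were enough.
- **Bottles:** Each was lowered through the flaps, released and pushed down until the fingers met 17–23 N at z ≈ 112 mm. That is the same height as in the full cell, so all three are on the floor. The flaps looked shut before I closed the lid.
- **Lid closing:** I lowered it while holding the bar the whole way and met firm resistance at the bottom. The last pictures show the lid shut, with the bar at (467, -103, 142) mm.
- **Other things:** The carrier is empty and where it was, and the tape and purple bottle are also in place.

Two readings were off. When gripping, the fingers' reported opening was smaller than the part (about 11 mm on the 20 mm nozzle, 8 mm on the 10 mm bar), though the grips held. In the final scene view the networks missed the carrier and tape, but the top view found both.

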